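Stand the well comb in the gel casting tray

TASK

Get the gel casting tray ready for pouring: take the wide comb, the only one long enough for this tray, out of the drying rack and stand it upright in the pair of notches nearest the tray's end, not the pair in the middle. Lower it in until its bar sits flat on both side walls before you let go, and leave the small combs and everything else on the bench where they are.

Things in the scene. Friction and masses are not known exactly. Their poses are not given: they have to be found in the camera images.
- wide_comb: Wide cream well comb, about 100 g, upright in the rack. Origin: centre of the underside of its top grip bar; z up, y along the bar; same either way round. Bar 150 mm (y) x 14 mm (x), z 0 to +22 mm. Under it a plate 134 mm long, 4 mm thick, down to z = -18 mm (bevelled edge), then eight 2.5 mm thick teeth over the middle 111 mm, tips at z = -33 mm. Lift 35 mm or more to clear the rack.
- tray: Clear acrylic casting tray on a grey levelling platform, fixed to the bench. Origin on the bench under its centre, x along, y across. 210 mm long, 136 wide outside, 120 inside; side walls 8 mm thick, tops 68 mm and floor 33 mm above the bench; white end gates at x = -100 and +100 mm, tops 53 mm up. Each wall has 2 notches, 9 mm wide, 20 mm deep from the top: at x = -65 mm (near the end) and x = 0.
- end_notches (a point): Where the comb goes: midway between the two facing notches nearest the tray's end (tray x = -65 mm), level with the side walls' tops, axes as the tray. The comb is home when its origin is here: bar lying across both walls, plate down in both notches, comb y along tray y. Play about 2.5 mm along the tray and 4 mm across.
- middle_notches (a point): The same point for the pair of notches in the middle of the tray, which stay empty.
- rack: Plain metal drying rack, fixed to the bench. Origin on the bench under its centre. Base 180 x 92 x 10 mm, two upright notched plates 8 mm thick at y = -34 and +34 mm (60 mm clear between), tops 68 mm up. Five notches 8 mm wide, 42 mm deep, at x = -64, -32, 0, 32, 64 mm. The three combs hang at -64, 0 and 64 in any order, bars along y, resting on the plates' tops.
- small_comb_a: Small well comb with six teeth, grip bar 94 mm long, 14 mm thick, 22 mm tall; plate 88 mm long; same heights, origin and axes as the wide comb; too short for this tray, a bystander standing in the drying rack
- small_comb_b: Small well comb with four broad teeth, grip bar 94 mm long, 14 mm thick, 22 mm tall; plate 88 mm long; same heights, origin and axes as the wide comb; too short for this tray, a bystander standing in the drying rack
- tape: Bystander: roll of tan tape lying flat, 76 mm across, 19 mm tall, between rack and tray; origin at the centre of its underside
- pipette: Bystander: pale hand pipette lying on the bench beyond rack and tray, 253 mm long, 26 mm thick, along its own x; origin on its underside, about mid-length
- tip_box: Bystander: grey pipette tip box, 85 x 118 mm, 57 mm tall, on the left; origin at the centre of its underside
- buffer_bottle: Bystander: round glass bottle with cap, 76 mm across, 150 mm tall, on the left; origin at the centre of its underside
- beaker: Bystander: glass beaker, 72 mm across, 95 mm tall, on the right; origin at the centre of its underside
- tube_rack: Bystander: white rack with seven small tubes, 105 x 60 mm, 46 mm tall, on the right; origin at the centre of its underside
Mind the look-alikes: they are no part of the job. What is shaped like the wide_comb but black is not meant.

How it is judged:
At the end, for the whole second after the job is handed in: The wide comb stands in the pair of notches nearest the tray's end: its origin within 7 mm sideways and 3 mm in height of end_notches, upright within 0.06 rad, along the tray's y within 0.08 rad, at rest and let go; small combs within 15 mm and other bystanders within 30 mm of their starts (horizontal distance between wide_comb and end_notches below 0.007 m and z of wide_comb in the frame of end_notches between -0.003 and 0.003 m and angle between wide_comb's own z axis and vertical below 0.06 rad and angle between the y axis of wide_comb and the y axis of tray, either way round below 0.08 rad and linear speed of wide_comb below 0.02 m/s and contact force between the fingers and wide_comb below 0.1 N); the robot touches nothing.
It fails at once if the wide comb is let go over the end notches while its bar is still more than 8 mm above the side walls (horizontal distance between wide_comb and end_notches below 0.03 m and z of wide_comb in the frame of end_notches above 0.008 m and contact force between the fingers and wide_comb below 0.1 N).
It fails at once if a small comb is moved more than 15 mm (distance of any of small_comb_a, small_comb_b from where it was at the start of the episode above 0.015 m).
It fails at once if another thing on the bench is moved more than 30 mm (distance of any of tape, pipette, tip_box, buffer_bottle, beaker, tube_rack from where it was at the start of the episode above 0.03 m).
It also fails if it takes over 38 s, if anything falls off the work surface, if the arm or the gripper's body presses on something with over 40 N, if the wrist force passes 120 N, or if a joint passes its speed limit or range.

ROBOT

A 6-joint arm with a two-finger parallel gripper is mounted at the origin on the work surface. World frame = base frame: x ahead of the robot, y to its left, z up, the work surface at z = 0. Lengths are in m, angles in rad, forces in N, time in s.
With the tool pointing down it reaches from about 0.35 to 0.975 m from the base axis. Payload 17.4 kg.
Tool frame: the origin (TCP) lies between the finger pads; the fingertips stand 22 mm ahead of it and the grasp point (between the pads) lies 3 mm ahead of it; z points along the fingers, y is the line along which they close (so a half turn about z gives the same grasp; the last joint's range is limited). The gripper opens to 85 mm and grips with 20 to 120 N. Pads are 22 mm wide; open, the fingers measure 114 mm over their backs; the gripper's body (76 mm by 85 mm) begins 54 mm behind the grasp point. The pads swing forward as they close: fully open they stand 13 mm farther back than shut.
Start: joints at [1.217, 0.116, 1.442, -0, 1.584, -0.038], TCP at [0.21, 0.642, 0.253] pointing down, gripper open.
Joint ranges: [-2.83, 2.83], [-0.83, 2.19], [0.07, 2.5], [-1.14, 4.28], [0.01, 3], [-2.97, 2.97]. Speed limits (rad/s): [1.89, 1.89, 2.22, 3.14, 3.14, 3.14].

INTERFACE

Orientations are given as a rotation vector (axis times angle).
In Python, from station import bot gives the robot as it stands. The module is installed in compiled form; this text tells all that it offers. Calls block until the motion is done:
- bot.move_ptp(position, orientation): joint-space move of the TCP to a pose.
- bot.move_linear(position, rotation=None, v=0.15): straight line of the TCP; rotation=None keeps the orientation; v is the mean speed in m/s.
- bot.movej(angles): joint-space move.
- bot.release() and bot.close(grasp_force=None): open the fingers fully, or close them until they stop; grasp_force is the grip in N (None keeps the last).
- bot.pause(seconds).
- bot.ik(position, orientation): joint angles nearest the present ones, or None.
- bot.snapshot(name): name is "side" or "top" or "wrist"; returns a dict with "img" (400x640x3 uint8, red, green, blue), "vertical_fov" (degrees; the focal length in pixels is half the picture's height over the tangent of half this angle, whatever the lens; pixels are square), "cx", "cy" (the principal point, pixels), "xyz" and "attitude" of the camera in the world; the wrist camera has in their place "mount" (4x4, takes a point from camera to tool coordinates, whose origin is the TCP and whose axes are the flange's). Camera axes: x right, y up, looking along -z (the intrinsics and any distortion apply to the point x, -y, -z); pixel columns grow to the right and rows downward; lengths in m; the calibration is good to about 2 mm. A picture is of the moment at which its call begins: read the wrist's pose just before it. There is no depth.
A pose or a line that the arm cannot do raises bot.PlanningError and nothing moves.
- bot.finish_job(): hands the job in; it is judged then, once.
Readings, each from a call of its own:
- bot.current_t(): time.
- bot.current_q(): joint angles.
- bot.current_joint_velocities(): joint speeds.
- bot.current_tau(): joint torques, N m.
- bot.current_eef_pos(): TCP position.
- bot.current_tcp_rot(): TCP orientation.
- bot.current_contact_force(): force on the tool from outside, world axes, zero at the start.
- bot.current_wrist_torque(): the same for the moment, N m.
- bot.current_opening(): finger opening in m.
- bot.current_gripper_force(): force on a finger pad.
Only numpy, scipy, OpenCV 4.12 (cv2) and the standard library are available. Lean on these libraries where they do the work, as an engineer would, in place of code of your own. Each camera call takes 0.05 s, during which the arm holds its last target. There are 200 camera calls.

## Working session

There is one attempt and no reset: what is moved stays moved. The work goes in short steps, each a Python script; the robot and the scene stay as the last script left them, time stands still between calls to the robot, and variables do not carry over. Pictures are saved under pics/ and viewed, at most 10 in all, crops included, and the job is handed in when it is done.

```bash
mkdir -p pics; python3 - <<'E'
from station import bot
import cv2,numpy as np
for n in("top","side","wrist"):
    s=bot.snapshot(n); cv2.imwrite(f"pics/{n}0.png",s["img"][:,:,::-1])
    print(n,{k:(np.round(v,4).tolist() if not isinstance(v,str) else v) for k,v in s.items() if k!="img"})
print(bot.current_t(),bot.current_eef_pos(),bot.current_tcp_rot())
E
```

```text
top {'vertical_fov': 48.8161, 'cx': 317.9067, 'cy': 195.6575, 'xyz': [0.3453, 0.0012, 1.5319], 'attitude': [0.0942, -0.1043, -1.5918]}
side {'vertical_fov': 55.4191, 'cx': 322.9136, 'cy': 200.3295, 'xyz': [0.2231, -0.5831, 0.8492], 'attitude': [0.6947, -0.1809, -0.4481]}
wrist {'vertical_fov': 70.7116, 'cx': 324.2742, 'cy': 198.6784, 'mount': [[-0.0007, 0.9616, 0.2743, 0.0708], [1.0, 0.0006, 0.0004, 0.0003], [0.0003, 0.2743, -0.9616, -0.1201], [0.0, 0.0, 0.0, 1.0]]}
0.15 [0.20959174 0.64149976 0.252739  ] [-4.93933972e-01 -3.10234771e+00  1.43272231e-03]
```

View pics/top0.png

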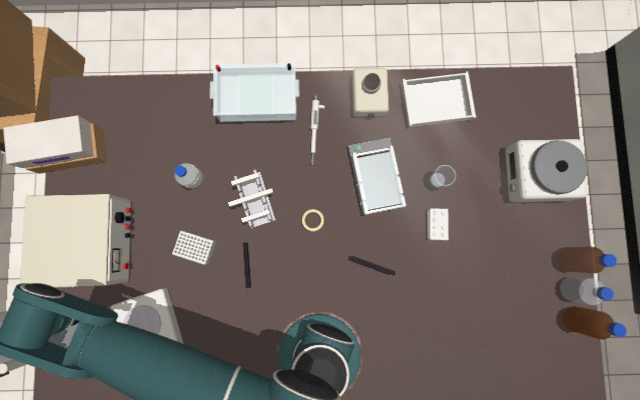

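View pics/side0.png

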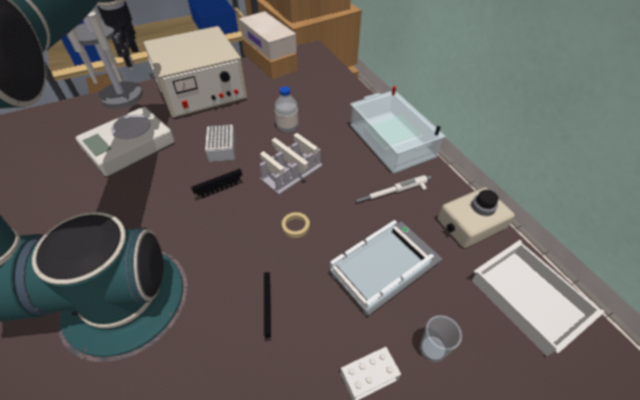

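The top view shows the rack at about (252,199), with the wide cream comb in its middle slot (229–272, 199). The tray is at (377,177), the tape at (313,220) and the black look-alike combs at (247,265) and (372,265). I'll locate the rack and tray roughly, then take a wrist view of each.

```bash
cat > h.py <<'E'
from station import bot
import cv2,numpy as np
from scipy.spatial.transform import Rotation as R
from scipy.optimize import least_squares
def cam(s,pose=None):
    """camera rotation, origin; pose=(tcp pos, rotvec) for wrist"""
    if "mount" in s:
        M=np.array(s["mount"]); Rt=R.from_rotvec(pose[1]).as_matrix()
        return Rt@M[:3,:3], Rt@M[:3,3]+pose[0]
    return R.from_rotvec(s["attitude"]).as_matrix(),np.array(s["xyz"])
def ray(s,c,px,z):
    f=200/np.tan(np.radians(s["vertical_fov"])/2)
    d=c[0]@np.array([(px[0]-s["cx"])/f,-(px[1]-s["cy"])/f,-1])
    return c[1]+d*(z-c[1][2])/d[2]
def proj(s,c,P):
    f=200/np.tan(np.radians(s["vertical_fov"])/2)
    p=(np.atleast_2d(P)-c[1])@c[0]
    return np.c_[s["cx"]-f*p[:,0]/p[:,2], s["cy"]+f*p[:,1]/p[:,2]]
def down(yaw):
    """tool z down, tool y at angle yaw (from world x)"""
    y=np.array([np.cos(yaw),np.sin(yaw),0]);z=np.array([0,0,-1.])
    return R.from_matrix(np.c_[np.cross(y,z),y,z]).as_rotvec()
def shot(name,fn):
    import json
    p=(np.array(bot.current_eef_pos()),np.array(bot.current_tcp_rot()))
    s=bot.snapshot(name); cv2.imwrite(f"pics/{fn}.png",s["img"][:,:,::-1])
    d={k:(np.array(v).tolist()) for k,v in s.items() if k!="img"}; d["pose"]=[p[0].tolist(),p[1].tolist()]
    json.dump(d,open(f"pics/{fn}.json","w")); return s,p
def load(fn):
    import json
    d=json.load(open(f"pics/{fn}.json")); return d,cam(d,[np.array(v) for v in d["pose"]])
E
python3 - <<'E'
from h import *
s=bot.snapshot("top");c=cam(s)
P={n:ray(s,c,p,z).round(3) for n,p,z in [("combL",(229,204),.09),("combR",(272,193),.09),("rack",(252,199),.068),("tray",(377,180),.068),("trayTL",(351,159),.068),("trayBL",(361,214),.068),("trayTR",(393,152),.068),("trayBR",(405,209),.068),("tape",(313,220),0),("bottle",(185,172),.15),("blk",(247,265),0)]}
for k,v in P.items():print(k,v)
g=(P["combL"]-P["combR"]); print("bar dir",np.arctan2(g[1],g[0]),np.linalg.norm(g))
w0=bot.current_tcp_rot(); print(R.from_rotvec(w0).as_matrix().round(2).tolist())
# view pose over rack: camera offset is along tool x
for nm in("rack","tray"):
  for yaw in np.arange(-3.14,3.14,.4):
    q=bot.ik([P[nm][0],P[nm][1],.27],down(yaw))
    if q is not None: print(nm,round(yaw,2),np.round(q,2))
E
```

```text
combL [0.507 0.283 0.09 ]
combR [0.54  0.141 0.09 ]
rack [0.524 0.21  0.068]
tray [ 0.579 -0.21   0.068]
trayTL [ 0.653 -0.125  0.068]
trayBL [ 0.466 -0.152  0.068]
trayTR [ 0.674 -0.269  0.068]
trayBR [ 0.479 -0.3    0.068]
tape [0.454 0.008 0.   ]
bottle [0.606 0.411 0.15 ]
blk [0.305 0.238 0.   ]
bar dir 1.7991375900780655 0.14578408692309322
[[-0.95, 0.31, -0.0], [0.31, 0.95, -0.0], [0.0, -0.0, -1.0]]
rack -3.14 [ 0.34 -0.13  1.66  0.    1.61 -2.81]
rack -2.34 [ 0.34 -0.13  1.66 -0.    1.61  2.68]
rack -1.94 [ 0.34 -0.13  1.66 -0.    1.61  2.28]
rack -1.54 [ 0.34 -0.13  1.66  0.    1.61  1.88]
rack -1.14 [ 0.34 -0.13  1.66  0.    1.61  1.48]
rack -0.74 [ 0.34 -0.13  1.66 -0.    1.61  1.08]
rack -0.34 [ 0.34 -0.13  1.66  0.    1.61  0.68]
rack 0.06 [ 0.34 -0.13  1.66 -0.    1.61  0.28]
rack 0.46 [ 0.34 -0.13  1.66 -0.    1.61 -0.12]
rack 0.86 [ 0.34 -0.13  1.66 -0.    1.61 -0.52]
rack 1.26 [ 0.34 -0.13  1.66 -0.    1.61 -0.92]
rack 1.66 [ 0.34 -0.13  1.66  0.    1.61 -1.32]
rack 2.06 [ 0.34 -0.13  1.66  0.    1.61 -1.72]
rack 2.46 [ 0.34 -0.13  1.66 -0.    1.61 -2.12]
rack 2.86 [ 0.34 -0.13  1.66 -0.    1.61 -2.52]
tray -3.14 [-0.39 -0.02  1.55  0.    1.61  2.75]
tray -2.74 [-0.39 -0.02  1.55 -0.    1.61  2.35]
tray -2.34 [-0.39 -0.02  1.55 -0.    1.61  1.95]
tray -1.94 [-0.39 -0.02  1.55 -0.    1.61  1.55]
tray -1.54 [-0.39 -0.02  1.55  0.    1.61  1.15]
tray -1.14 [-0.39 -0.02  1.55  0.    1.61  0.75]
tray -0.74 [-0.39 -0.02  1.55 -0.    1.61  0.35]
tray -0.34 [-0.39 -0.02  1.55  0.    1.61 -0.05]
tray 0.06 [-0.39 -0.02  1.55 -0.    1.61 -0.45]
tray 0.46 [-0.39 -0.02  1.55 -0.    1.61 -0.85]
tray 0.86 [-0.39 -0.02  1.55  0.    1.61 -1.25]
tray 1.26 [-0.39 -0.02  1.55  0.    1.61 -1.65]
tray 1.66 [-0.39 -0.02  1.55 -0.    1.61 -2.05]
tray 2.06 [-0.39 -0.02  1.55 -0.    1.61 -2.45]
tray 2.46 [-0.39 -0.02  1.55 -0.    1.61 -2.85]
```

```bash
python3 - <<'E'
from h import *
bot.move_ptp([.579,-.20,.29],down(.15)); shot("wrist","wt"); print(bot.current_t())
bot.move_ptp([.524,.22,.28],down(.23)); shot("wrist","wr"); print(bot.current_t())
E
```

```text
3.4667
5.075
```

View pics/wt.png

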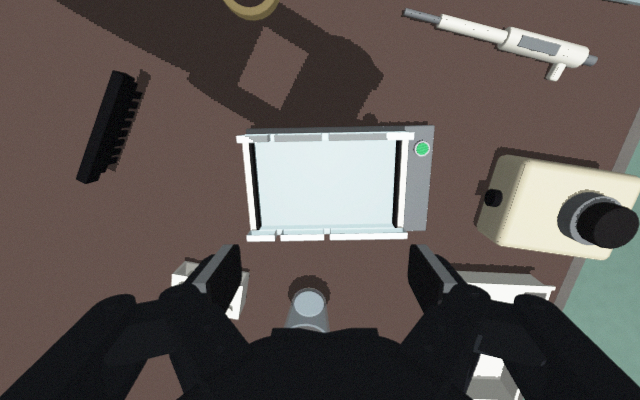

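View pics/wr.png

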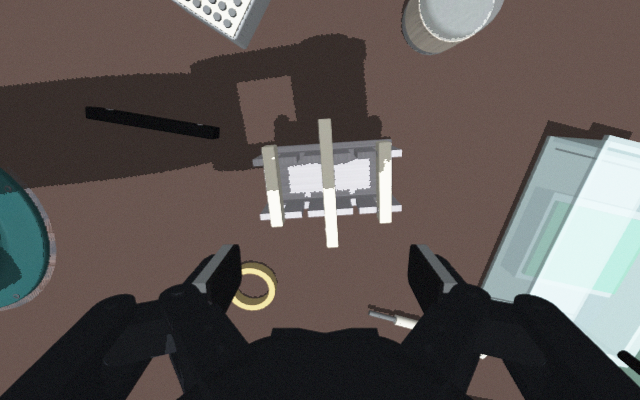

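The tray view shows notches in the top wall at about (271,138) and (325,137), and in the bottom wall at about (278,237) and (327,236). So the end pair is on the left, toward the robot. The rack view shows the wide comb's bar from (325,120) to (332,246), in the middle slot. I'll crop both for sub-pixel positions.

```bash
python3 - <<'E'
import cv2
a=cv2.imread("pics/wt.png");cv2.imwrite("pics/wtc.png",cv2.resize(a[115:255,230:440],None,fx=3.8,fy=3.8,interpolation=cv2.INTER_CUBIC))
a=cv2.imread("pics/wr.png");cv2.imwrite("pics/wrc.png",cv2.resize(a[110:255,240:420],None,fx=4,fy=4,interpolation=cv2.INTER_CUBIC))
E
```

```text
(no output)
```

View pics/wtc.png

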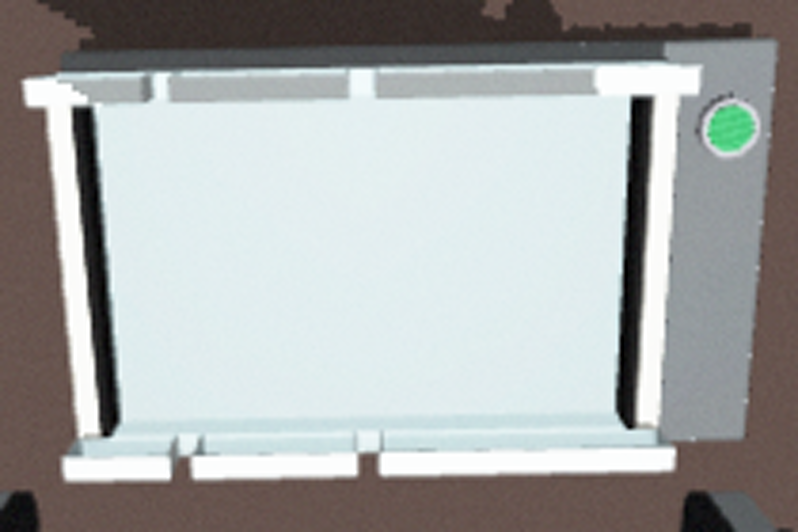

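View pics/wrc.png

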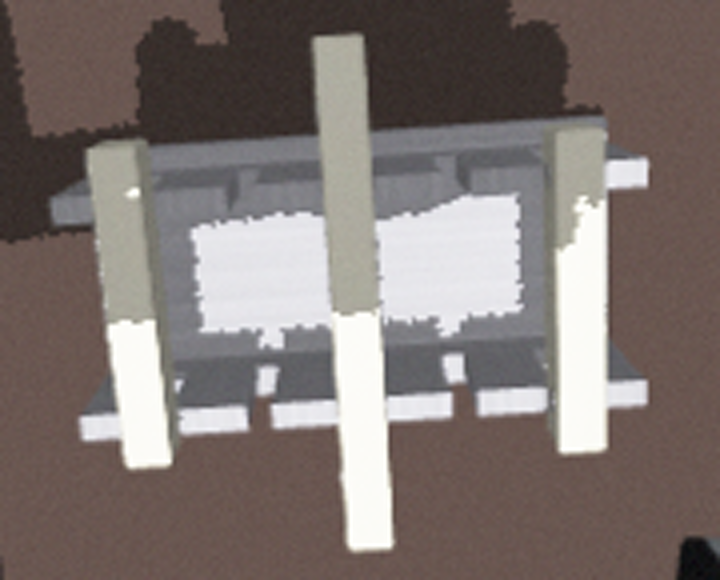

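```bash
cat > fit.py <<'E'
from h import *
def fit(fn,loc,uv,z,x0,freez=False):
    s,c=load(fn); loc=np.array(loc)/1000; uv=np.array(uv)
    def f(p):
        C,S=np.cos(p[2]),np.sin(p[2]); zz=z+(p[3] if freez else 0)
        P=np.c_[p[0]+C*loc[:,0]-S*loc[:,1],p[1]+S*loc[:,0]+C*loc[:,1],np.full(len(loc),zz)]
        return (proj(s,c,P)-uv).ravel()
    r=least_squares(f,x0+([0] if freez else []),loss="soft_l1")
    return r.x,f(r.x).reshape(-1,2)
def un(a,k,o): return (np.array(a,float)+.5)/k-.5+np.array(o)
if __name__=="__main__":
    np.set_printoptions(precision=4,suppress=True)
    loc=[(-105,68),(105,68),(-105,-68),(105,-68),(-105,60),(105,60),(-105,-60),(105,-60),(-65,64),(0,64),(-65,-64),(0,-64)]
    uv=un([(24,80),(700,67),(63,480),(675,470),(25,106),(701,93),(64,456),(673,444),(154.5,88),(362,83),(181.5,466),(368.5,463)],3.8,(230,115))
    for fz in(0,1):
        p,r=fit("wt",loc,uv,.068,[.579,-.21,.15],fz); print("tray",p);print(r.round(1).tolist())
    loc=[(-7,75),(7,75),(-7,-75),(7,-75)]; uv=un([(314,38),(363,35),(347,550),(393,548)],4,(240,110))
    for fz in(0,1):
        p,r=fit("wr",loc,uv,.09,[.524,.21,.23],fz); print("comb",p);print(r.round(1).tolist())
    loc=[(-71,47),(71,47),(-71,-47),(71,-47)]; uv=un([(87,150),(606,128),(125,468),(606,450)],4,(240,110))
    for fz in(0,1):
        p,r=fit("wr",loc,uv,.09,[.524,.21,.23],fz); print("rack",p);print(r.round(1).tolist())
E
python3 fit.py
```

```text
tray [ 0.5823 -0.2142  0.1688]
[[0.3, -0.5], [-0.2, -0.4], [0.8, -0.2], [-0.7, -0.3], [0.8, -0.5], [-0.9, -0.4], [0.0, 0.5], [0.2, 0.9], [-0.1, 0.2], [-0.0, 0.5], [-0.2, 0.1], [0.0, 0.1]]
tray [ 0.5823 -0.2141  0.1687  0.0007]
[[0.2, -0.6], [0.0, -0.5], [0.7, -0.1], [-0.5, -0.1], [0.6, -0.5], [-0.7, -0.4], [-0.1, 0.6], [0.4, 1.0], [-0.2, 0.1], [-0.0, 0.4], [-0.3, 0.3], [0.0, 0.2]]
comb [0.5291 0.2157 0.2921]
[[-0.5, -0.4], [0.4, -0.5], [-0.0, 0.8], [0.1, 0.6]]
comb [ 0.5292  0.2152  0.2921 -0.003 ]
[[-0.4, 0.1], [0.4, -0.0], [-0.0, 0.1], [-0.0, -0.1]]
rack [0.5289 0.2169 0.2765]
[[0.1, -0.0], [1.1, -0.9], [-0.7, 1.0], [-0.3, 0.1]]
rack [ 0.529   0.2163  0.2758 -0.0027]
[[0.6, 0.2], [0.5, -0.5], [-0.4, 0.6], [-1.0, -0.2]]
```

```bash
python3 - <<'E'
from h import *
r=down(.287)
bot.move_ptp([.529,.2155,.16],r)
bot.move_linear([.529,.2155,.102],v=.08)
print(bot.current_t(),bot.current_eef_pos(),bot.current_contact_force())
bot.close(20); print(bot.current_opening(),bot.current_gripper_force(),bot.current_contact_force(),bot.current_t())
if bot.current_opening()>.008:
    for z in(.099,.096,.094):
        bot.move_linear([.529,.2155,z],v=.03); print(z,np.round(bot.current_contact_force(),1),bot.current_opening())
        if abs(bot.current_contact_force()[2])>50: break
print(bot.current_t()); shot("side","s1")
E
```

```text
6.5 [0.52921783 0.21557572 0.10241783] [-0.10075229 -0.2016122  -1.00369864]
0.013242268752321514 25.08461594581604 [0.03281336 0.29221492 1.71881895] 7.15
0.099 [-5.7 -2.6 19.4] 0.013136743903595515
0.096 [-12.   -4.6  33.4] 0.013126945792047384
0.094 [-15.1  -6.3  40. ] 0.013036083507222263
7.9
```

```bash
python3 - <<'E'
from h import *
bot.close(80); p=bot.current_eef_pos(); print(p,bot.current_opening(),bot.current_gripper_force())
bot.move_linear([.529,.2155,p[2]+.05],v=.1); print(np.round(bot.current_contact_force(),1))
bot.move_linear([.529,.2155,p[2]+.08],v=.15)
r=down(.1688); bot.move_ptp([.5182,-.2251,p[2]+.08],r)
bot.move_linear([.5182,-.2251,p[2]+.042],v=.1)
print(bot.current_t(),bot.current_eef_pos(),bot.current_opening(),bot.current_gripper_force(),np.round(bot.current_contact_force(),1))
shot("wrist","w2");shot("side","s2")
a=cv2.imread("pics/w2.png");b=cv2.imread("pics/s2.png")
cv2.imwrite("pics/c2.png",np.vstack([cv2.resize(a[100:350,160:480],(640,500))[:290],cv2.resize(b[190:340,300:460],(320,300)).repeat(2,1)[:290]]))
E
```

```text
[0.53034604 0.21603296 0.09824739] 0.011547342752636802 79.59454536437988
[-0.   0.5 -1.8]
11.3583 [ 0.51824636 -0.22491469  0.14014369] 0.01152903077244801 78.49030137062073 [ 0.8  0.2 -0.7]
```

View pics/w2.png

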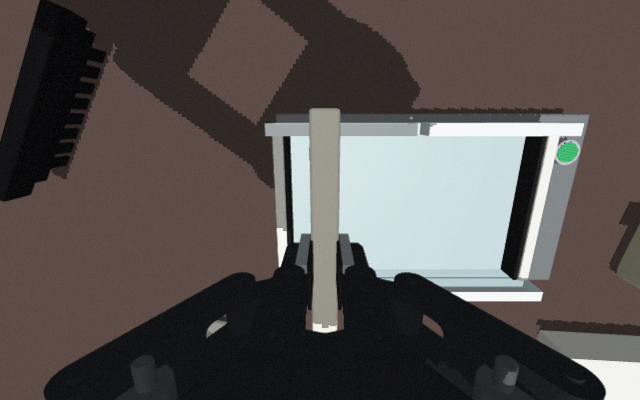

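The comb hangs centred between the fingers. Its far bar end is at about (325,108), and the top wall's middle notch is visible at (424,128). I'll check the offset along the bar, then lower it while watching the force.

```bash
python3 - <<'E'
from h import *
s,c=load("w2"); T=np.array(s["pose"][0]); a=.1688
ex=np.array([np.cos(a),np.sin(a)]);ey=np.array([-np.sin(a),np.cos(a)])
for px in((310,109),(341,109)):
    d=ray(s,c,px,.132)[:2]-T[:2]; print("bar end local (exp -/+7,75):",d@ex*1e3,d@ey*1e3)
d=ray(s,c,(424,128),.068)[:2]-np.array([.5823,-.2142]); print("mid notch local (exp 0,64):",d@ex*1e3,d@ey*1e3)
for z in(.128,.122,.118,.114,.110,.107,.104,.102,.100,.099):
    bot.move_linear([.5182,-.2251,z],v=.05); f=bot.current_contact_force()
    print(z,np.round(f,1),np.round(bot.current_wrist_torque(),2))
    if abs(f[2])>12 or np.hypot(f[0],f[1])>12: break
print(bot.current_t(),bot.current_eef_pos(),bot.current_opening())
E
```

```text
bar end local (exp -/+7,75): -7.024124731939911 74.32591319678133
bar end local (exp -/+7,75): 6.427748886864756 74.32040704353744
mid notch local (exp 0,64): 0.13780644316355084 64.40832328545142
0.128 [-0.5  0.4 -0.5] [-0.01 -0.03  0.02]
0.122 [ 0.1  0.7 -1.9] [-0.   -0.02 -0.01]
0.118 [ 0.1 -0.3 -1.5] [ 0.   -0.03 -0.01]
0.114 [ 0.3 -0.  -0.4] [ 0.02 -0.01 -0.04]
0.11 [-0.6 -0.1 -1. ] [-0.09  0.07  0.02]
0.107 [-0.3 -0.3 -1.7] [-0.02  0.02 -0.03]
0.104 [-0.6 -0.1 -1.2] [ 0.01 -0.   -0.01]
0.102 [-0.2 -0.6 -0.4] [-0.05  0.02  0.03]
0.1 [ 0.2  0.6 -0.4] [-0.01 -0.03  0.05]
0.099 [-0.5  0.5 -1.7] [ 0.03 -0.04  0.  ]
14.1167 [ 0.5181894  -0.2250885   0.09896808] 0.012107301848922704
```

```bash
python3 - <<'E'
from h import *
z=.099
while z>.088:
    z-=.001; bot.move_linear([.5182,-.2251,z],v=.03); f=bot.current_contact_force(); print(round(z,3),np.round(f,1))
    if f[2]>8: break
print(bot.current_t(),bot.current_eef_pos()); shot("side","s3"); shot("wrist","w3")
a=cv2.imread("pics/s3.png")[200:330,300:470]; b=cv2.imread("pics/w3.png")[80:330,200:480]
cv2.imwrite("pics/c3.png",np.hstack([cv2.resize(a,(392,300),interpolation=2),cv2.resize(b,(336,300))]))
E
```

```text
0.098 [-2.6  1.6  5. ]
0.097 [-7.   2.5 14.1]
14.6167 [ 0.51839526 -0.22515712  0.09846028]
```

View pics/c3.png

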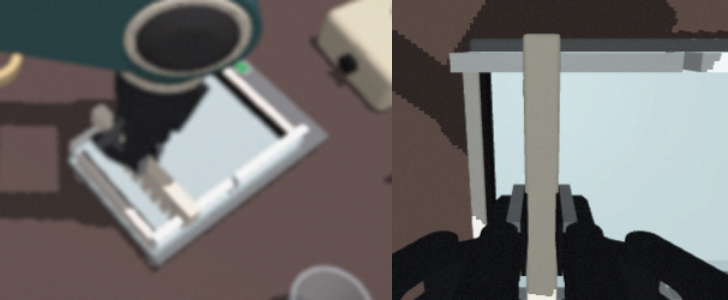

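The bar sits on both walls. Contact came at TCP z 0.0985, which matches the rack seating height of 0.0982. Releasing now.

```bash
python3 - <<'E'
from h import *
bot.move_linear([.5182,-.2251,.0982],v=.03); print(bot.current_contact_force())
bot.release(); bot.pause(.2)
bot.move_linear([.5182,-.2251,.15],v=.1); bot.move_linear([.579,-.20,.29],v=.2); bot.pause(.2)
print(bot.current_t(),bot.current_opening()); shot("wrist","w4")
a=cv2.imread("pics/w4.png"); cv2.imwrite("pics/w4c.png",cv2.resize(a[115:255,230:440],None,fx=3.8,fy=3.8,interpolation=2))
E
```

```text
[-1.50580183 -0.3924185   5.25255941]
17.6667 0.08555947969751918
```

View pics/w4c.png

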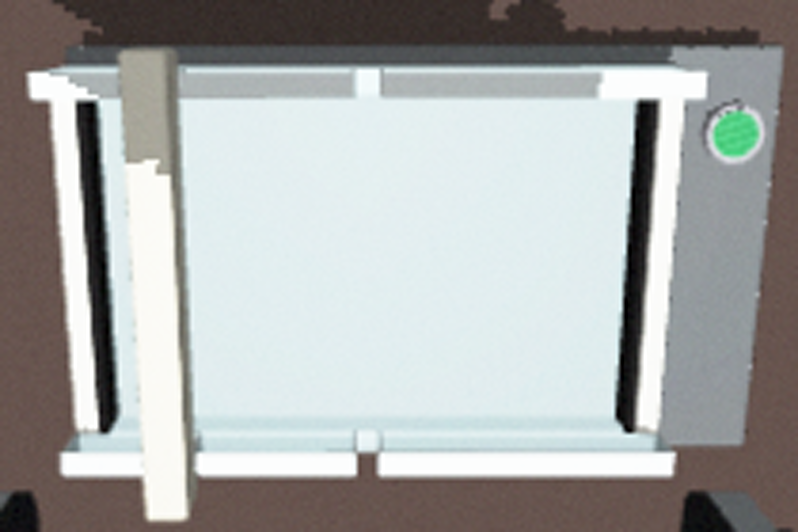

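The comb stands across both walls at the end notches, and the middle pair (at 368 in the crop) is empty. One numeric check, then I'll hand in.

```bash
python3 - <<'E'
from fit import *
p,r=fit("w4",[(-7,75),(7,75),(-7,-75),(7,-75)],un([(119,50),(168,50),(146,520),(188,520)],3.8,(230,115)),.09,[.518,-.225,.17],1)
print(p,r.round(1).tolist()); e=np.hypot(p[0]-.5182,p[1]+.2251); print(e)
if e<.005 and abs(p[2]-.1688)<.06: print(bot.finish_job())
E
```

```text
[ 0.51759903 -0.22528942  0.16401234 -0.00128787] [[0.1, -0.0], [-0.1, 0.0], [-0.1, -0.0], [0.1, 0.0]]
0.0006301194759839034
the job is handed in; nothing more can be done
None
```

The wide comb is seated in the tray's end notches, measured about 0.6 mm from target and 0.005 rad off in yaw, released, with the arm clear; the job was handed in at about 18 s, though I didn't re-check the small combs or other bystanders by camera.

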